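Switch on the sleeve turning rig and jog it

ROBOT

A 6-joint arm with a two-finger parallel gripper is mounted at the origin on a cart in front of the work surface, level with it; the furniture and walls round the work are solid. World frame = base frame: x ahead of the robot, y to its left, z up, the work surface at z = 0. Lengths are in mm, angles in rad, forces in N, time in s.
With the tool pointing down it reaches from about 350 to 875 mm from the base axis. Payload 4.2 kg.
Tool frame: the origin (TCP) lies on the centre line of the jaws, within the pads' length; the fingertips stand 8 mm ahead of it and the grasp point (between the pads) lies 11 mm behind it (manip.tip_reach is the distance from the TCP to the fingertips, in mm); z points along the fingers, y is the line along which they close (so a half turn about z gives the same grasp; the last joint's range is limited). The gripper opens to 87 mm and grips with 3 to 60 N. Pads are 19 mm wide; open, the fingers measure 117 mm over their backs; the gripper's body (75 mm by 190 mm) begins 51 mm behind the grasp point.
Start: joints at [1.445, 0.385, 0.008, 0, -1.194, -0.259], TCP at [234.575, 579.287, 197.85] pointing down, gripper open.
Joint ranges: [-3.14, 3.14], [-1.21, 2.06], [-1.07, 1.41], [-3.16, 2.05], [-2.99, -0.16], [-3.1, 3.1]. Speed limits (rad/s): [2.79, 2.79, 3.14, 3.14, 3.14, 3.14].

INTERFACE

Orientations are given as a unit quaternion [w, x, y, z].
In Python, from plant import manip gives the robot as it stands.
- The arm moves only by the tool send_rows, never from a script. Its argument "series" is a list of rows, each a list of 3 entries, a list of its own where there are three numbers: the opening, from 0 (shut) to 1 (fully open), then the shift along the tool's x, y, z in mm, then the turn, a rotation vector about the tool's x, y, z in degrees. In form: [[jaw, [x, y, z], [rx, ry, rz]], ...]. A call has exactly 8 rows; each row is the pose to reach, as a shift and turn from the pose commanded when the call began, along the tool's axes at that moment; what a row does not reach only later rows make up. A row lasts 1/8 s, in which the tool goes at most 62.5 mm and 10.7 degrees, less where a joint would pass 70% of its speed; a pose out of reach is approached as far as the arm can. A call with a gripper value outside its range is refused whole. The fingers move at their own pace and stop on an object; "force" is the grip in N (left out, the last holds). Time passes only in rows, so rows that repeat a pose let the fingers close, or fill a call up. It gives the time, the measured TCP pose, the force, the opening and the grip force at its end, in the units of the state.
- manip.get_state(): the state, without advancing time (a new reading comes with each control period).
- manip.capture(name): name is "side" or "top" or "wrist"; returns (picture, depth): 420x560x3 uint8, red, green, blue; 420x560 float32, mm along the optical axis (not along the pixel's ray), 0 where there is no reading.
- manip.camera_model(name): a dict with "fx", "fy", "cx", "cy" (pixels), "dist_coeffs" ([k1, k2, p1, p2, k3] as OpenCV has them; the pictures are not rectified), "T" (4x4, takes a point from camera to world coordinates). Camera axes: x right, y down, z forward; pixel columns grow to the right and rows downward; lengths in mm; the calibration is good to about 2 mm. A picture is of the moment at which its call begins: read the wrist's pose just before it. camera_model takes no time and is no camera call; for the wrist camera it gives the pose at the moment of the call.
- manip.finish_job(): hands the job in; it is judged then, once.
The state is a dict: "clock": time; "joint_pos": joint angles; "qd": joint speeds; "tau": joint torques, N m; "position": TCP position; "orientation": TCP orientation; "ft_force": force on the tool from outside, world axes, zero at the start; "torque": the same for the moment, N m; "grip_width": opening from 0.0 (shut) to 1.0 (fully open); "finger_force": force on a finger pad.
Only numpy, scipy, OpenCV 4.12 (cv2) and the standard library are available. Lean on these libraries where they do the work, as an engineer would, in place of code of your own. Each camera call takes 0.05 s, during which the arm holds its last target. There are 200 camera calls.

TASK

Start the sleeve turning rig with closed fingertips: first press the raised half of the black rocker right down so that it is on, then push the blue button fully in (it stays in), then press the green jog button fully in and keep it pressed: the program finishes while still holding the green button down. Leave the red mushroom stop button untouched, and do not move or pick up any of the loose things around it (nuts, gauges, carton, tin).

Things in the scene. Friction and masses are not known exactly. Their poses are not given: they have to be found in the camera images.
- rig: fixed turning rig: grey console (330 mm along y, 115 along x, dark top plate 70 mm above the trolley), behind it a blue bed with a sleeve on two rolls, 107 mm high, axis 120 mm behind the controls. Origin at trolley height under the middle of the row of controls; x to the rig's back, y along the row to the left, z up. Four controls stand in the row, 75 mm apart, in an order that varies
- rocker (a joint): angle of the black rocker switch, rad: 0 off (half nearer the robot raised), 0.4 on (that half pressed right down). Stays where it is left; a press of about 2 to 5 N on the half nearer the robot moves it.
- rocker_press (a point): point on the top face of the rocker, in the middle of its raised half (marked with a white bar, nearer the robot), 22 mm from the pivot; moves with the rocker, about 9 mm straight down from off to on. The rocker is 60 mm long along the rig's x and 28 mm wide; off, this point is about 24 mm above the top plate.
- blue (a joint): travel of the blue push-in button, m: 0 out, 0.008 fully in. It stays where it is pushed; about 3 N moves it.
- blue_top (a point): centre of the flat top of the blue button (28 mm across, 18 mm above the top plate when out); moves down with it
- green (a joint): travel of the green button, m: 0 out, 0.008 fully in. It springs back when let go; about 2.5 N starts it, 5.5 N holds it fully in.
- green_top (a point): centre of the flat top of the green button (28 mm across, 18 mm above the top plate when out); moves down with it
- red (a joint): travel of the red mushroom stop button, m: 0 out, 0.008 in; it springs back
- red_top (a point): centre of the top of the red mushroom stop button (38 mm across, 18 mm above the top plate)
- nut_a: loose steel hexagon nut, 21x21x11 mm, on the console's top plate behind the controls. Origin: centre of its underside.
- nut_b: second loose steel hexagon nut, 21x21x11 mm, on the console's top plate behind the controls. Origin: centre of its underside.
- gauge_small: loose steel plug gauge standing on the trolley right of the console, 38 mm across, 98 mm high. Origin: centre of its underside.
- gauge_large: loose steel plug gauge standing on the trolley at the console's front left, 48 mm across, 98 mm high. Origin: centre of its underside.
- seal_box: loose small brown carton on the trolley right of the console, 61x76 mm, 42 mm high. Origin: centre of its underside.
- grease_tin: loose red grease tin standing on the trolley left of the console, 72 mm across, 75 mm high. Origin: centre of its underside.

How it is judged:
By the outcome, as a careful person would: the job done as asked, in the order asked, and still so for the second after the job is handed in, while the arm keeps its last pose, push and grip.
It also fails if it takes over 42 s, if anything falls off the work surface, if the arm or the gripper's body presses on something with over 40 N, if the wrist force passes 120 N, or if a joint passes its speed limit or range.

## Working session

There is one attempt and no reset: what is moved stays moved. The work goes in short steps, Python scripts to look and compute and a tool call to move; the robot and the scene stay as the last step left them, time stands still between calls to the robot, and variables do not carry over. Pictures are saved under pics/ and viewed, at most 10 in all, crops included, and the job is handed in when it is done.

Besides the shell and the picture viewer there is one more tool, called after "Call:" by a JSON object that holds its "op" and its "data", one argument or row to a line. send_rows: Moves the arm, as the interface text tells. Its arguments: {"type":"object","properties":{"series":{"type":"array","items":{"type":"array"}},"force":{"type":"number"}},"required":["series"]}

```bash
mkdir -p pics; cat > h.py <<'E'
import numpy as np, cv2
from plant import manip
def cap(n,save):
    m=manip.camera_model(n); im,d=manip.capture(n)
    cv2.imwrite('pics/'+save+'.png',im[:,:,::-1]); np.savez('pics/'+save,im=im,d=d)
    return im,d,m
def ray(m,u,v):
    K=np.array([[m['fx'],0,m['cx']],[0,m['fy'],m['cy']],[0,0,1]])
    p=cv2.undistortPoints(np.array([[[u,v]]],float),K,np.array(m['dist_coeffs'],float))[0,0]
    T=np.array(m['T']); return T[:3,3],T[:3,:3]@np.array([p[0],p[1],1])
def onz(m,u,v,z):
    o,r=ray(m,u,v); return o+r*(z-o[2])/r[2]
def dep(m,d,u,v):
    o,r=ray(m,u,v); w=d[int(v)-2:int(v)+3,int(u)-2:int(u)+3]; return o+r*np.median(w[w>0])
E
python3 - <<'E'
from h import *
s=manip.get_state(); print(s['clock'],s['position'],s['orientation'],s['ft_force'],manip.tip_reach)
for n in('top','side'):
    im,d,m=cap(n,n+'1'); print(n,np.round(m['T'],2).tolist(),m['fx'])
E
```

```text
0.0 [234.36320998 578.68226966 196.76528017] [ 1.08794383e-03  9.81531855e-01 -1.91295609e-01 -1.55222451e-04] [-0.65608038  0.37986414  0.60799578] 8.0
top [[0.0, -0.98, 0.18, 244.34], [-1.0, -0.0, -0.0, 8.62], [0.0, -0.18, -0.98, 1297.96], [0.0, 0.0, 0.0, 1.0]] 532.9067652173699
side [[0.84, -0.3, 0.46, -190.74], [-0.55, -0.43, 0.72, -1058.56], [-0.02, -0.85, -0.52, 859.41], [0.0, 0.0, 0.0, 1.0]] 545.5238931147794
```

View pics/top1.png

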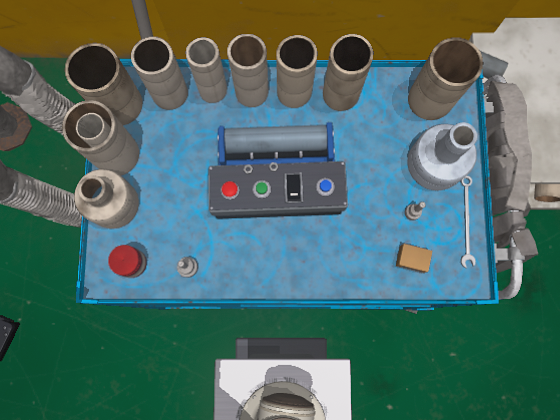

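View pics/side1.png

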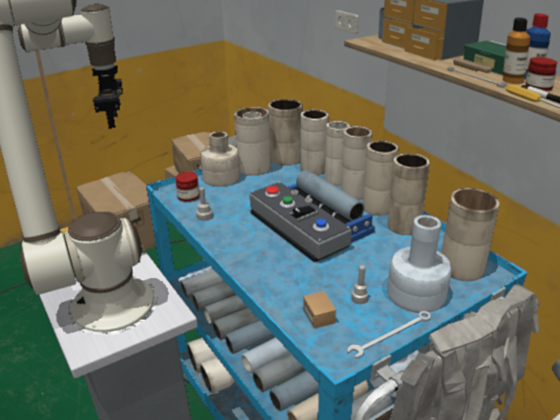

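The top view shows, left to right, red (229,190), green (262,188), the rocker with its white bar toward the robot (293,192), and blue (325,186). The nuts lie behind at (248,170) and (274,167). The side view agrees on the order.

```bash
cat > meas.py <<'E'
from h import *
def run(n,save,box):
    im,d,m=cap(n,save); hsv=cv2.cvtColor(im,cv2.COLOR_RGB2HSV); R={}
    x0,x1,y0,y1=box
    for name,lo,hi,z in(('green',(45,80,40),(85,255,255),88),('blue',(108,120,60),(128,255,255),88),('red',(0,150,80),(8,255,255),88),('bar',(0,0,170),(180,50,255),94)):
        k=cv2.inRange(hsv,lo,hi); t=np.zeros_like(k); t[y0:y1,x0:x1]=k[y0:y1,x0:x1]
        nn,_,st,c=cv2.connectedComponentsWithStats(t)
        for i in [j for j in np.argsort(-st[:,4]) if j>0][:2]:
            print(name,c[i].round(1),st[i].tolist(),onz(m,*c[i],z).round(1),dep(m,d,*c[i]).round(1))
    return m,d
E
python3 - <<'E'
from meas import *
m,d=run('top','top2',(212,344,172,212))
for p in((245,188),(277,187),(309,186),(341,185),(210,213),(345,211)): print(p,dep(m,d,*p).round(1))
E
```

```text
green [261.1 187.6] [256, 182, 11, 12, 105] [543.6  49.6  88. ] [543.4  49.6  88.7]
blue [325.  185.3] [320, 180, 11, 12, 105] [549.5 -99.7  88. ] [548.9 -99.5  90.2]
red [229.1 188.8] [222, 182, 15, 14, 160] [540.7 124.3  88. ] [540.6 124.3  88.2]
bar [263.2 192.3] [255, 183, 15, 14, 43] [530.9  44.4  94. ] [532.5  44.6  87.3]
bar [327.  190.1] [319, 180, 14, 15, 38] [ 536.3 -103.6   94. ] [ 537.8 -104.1   88.1]
(245, 188) [546.8  88.3  71. ]
(277, 187) [549.5  12.6  70.7]
(309, 186) [552.1 -63.2  70.4]
(341, 185) [ 554.6 -139.1   70.2]
(210, 213) [499.5 178.2   5. ]
(345, 211) [ 505.5 -155.9    2. ]
```

Call:
{"op": "send_rows", "data": {
  "series": [
    [0, [44, 40, -3], [0, 0, -3]],
    [0, [88, 80, -6], [0, 0, -6]],
    [0, [132, 120, -9], [0, 0, -9]],
    [0, [176, 160, -12], [0, 0, -12]],
    [0, [220, 200, -15], [0, 0, -15]],
    [0, [264, 240, -18], [0, 0, -18]],
    [0, [308, 280, -20], [0, 0, -21]],
    [0, [352, 320, -20], [0, 0, -24.3]]
  ],
  "force": 20
}}

```text
clock: 1.15
position: [441.2, 148.8, 218.1]
orientation: [-0.0, 1.0, 0.021, 0.0]
ft_force: [0.4, 0.5, -0.1]
grip_width: 0.173
finger_force: 0.0
```

```bash
cat > go.py <<'E'
from h import *
from scipy.spatial.transform import Rotation as Ro
def to(p,yaw=0.039):
    s=manip.get_state(); R=Ro.from_quat(s['orientation'],scalar_first=True)
    t=Ro.from_euler('z',yaw)*Ro.from_euler('x',np.pi)
    print(round(s['clock'],2),'pos',s['position'].round(1) if hasattr(s['position'],'round') else s['position'],'F',np.round(s['ft_force'],1),'jaw',s['grip_width'])
    print('shift',R.inv().apply(np.array(p)-s['position']).round(1),'turn',np.degrees((R.inv()*t).as_rotvec()).round(2))
E
python3 -c "
from go import *
to((490,-25,200))"
```

```text
1.15 pos [441.2 148.8 218.1] F [ 0.4  0.5 -0.1] jaw 0.17321491518706422
shift [ 41.5 175.7  18.1] turn [-0.03 -0.04  0.15]
```

Call:
{"op": "send_rows", "data": {
  "series": [
    [0, [10, 44, 4], [0, 0, 0]],
    [0, [20, 88, 9], [0, 0, 0]],
    [0, [30, 132, 14], [0, 0, 0]],
    [0, [41.5, 176, 18], [0, 0, 0]],
    [0, [41.5, 176, 18], [0, 0, 0]],
    [0, [41.5, 176, 18], [0, 0, 0]],
    [0, [41.5, 176, 18], [0, 0, 0]],
    [0, [41.5, 176, 18], [0, 0, 0]]
  ]
}}

```text
clock: 2.15
position: [489.0, -22.8, 200.1]
orientation: [-0.0, 1.0, 0.02, 0.0]
ft_force: [0.6, 0.5, 0.5]
grip_width: 0.005
finger_force: 0.0
```

```bash
python3 -c "
from go import *
to((521,-26,110))
from meas import *
m,d=run('wrist','w1',(0,560,0,420)); print(np.round(m['T'],2).tolist())"
```

```text
2.15 pos [489.  -22.8 200.1] F [0.6 0.5 0.5] jaw 0.00457521239239379
shift [31.8  4.5 90.1] turn [-0.01 -0.02  0.11]
green [434.  402.6] [391, 391, 86, 24, 1572] [ 221.2 -234.    88. ] [-957.1 -976.5 -945.3]
green [213.1 142.5] [199, 129, 29, 28, 628] [544.9  49.9  88. ] [544.9  49.8  88.6]
blue [256.9  65.5] [117, 0, 274, 79, 4436] [616.9   8.5  88. ] [628.8  14.5  22.6]
blue [365.8 142.9] [350, 130, 29, 27, 476] [551.  -99.8  88. ] [551.  -99.8  88.1]
red [139.2 143. ] [122, 125, 36, 37, 1045] [542. 124.  88.] [542.  123.9  88.3]
red [ 23.5 235.4] [12, 230, 22, 13, 56] [437.2 268.5  88. ] [403.7 345.2   8.1]
bar [244.8  19.4] [107, 0, 280, 44, 10877] [653.9  19.7  94. ] [651.   18.5 103.2]
bar [546.  126.7] [531, 70, 29, 77, 696] [ 578.1 -279.5   94. ] [ 581.2 -330.4   36.7]
[[0.04, -0.96, -0.27, 562.48], [-1.0, -0.04, -0.01, -18.89], [-0.0, 0.27, -0.96, 387.31], [0.0, 0.0, 0.0, 1.0]]
```

View pics/w1.png

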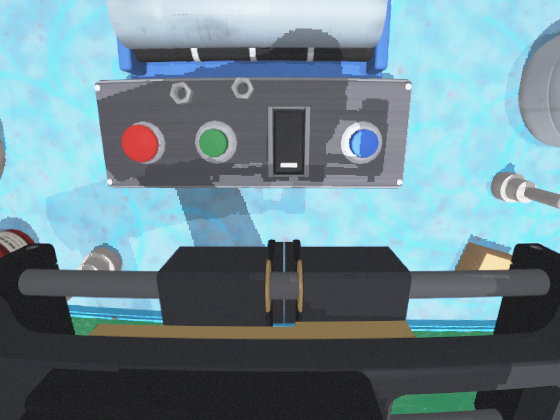

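The wrist view shows green (213,143), blue (364,143), red (139,143), and the rocker with its bar at (289,166). It agrees with the top view to about 1.5 mm.

```bash
python3 -c "
from go import *
z=np.load('pics/w1.npz');d=z['d'];m=manip.camera_model('wrist')
for p in((289,166),(289,158),(289,115),(289,172)): print(p,dep(m,d,*p).round(1),onz(m,*p,94).round(1))
to((523,-26,108))"
```

```text
(289, 166) [525.8 -25.5  94.7] [525.7 -25.5  94. ]
(289, 158) [533.3 -25.1  93.3] [533.4 -25.1  94. ]
(289, 115) [573.8 -23.4  86.1] [573.5 -23.2  94. ]
(289, 172) [519.9 -25.7  94.6] [519.8 -25.8  94. ]
2.2 pos [489.1 -22.9 200. ] F [-0.3 -0.   0.3] jaw 0.0031350686744077926
shift [33.8  4.5 92. ] turn [-0.01 -0.02  0.11]
```

Call:
{"op": "send_rows", "data": {
  "series": [
    [0, [17, 2, 40], [0, 0, 0]],
    [0, [34, 4, 80], [0, 0, 0]],
    [0, [34, 4, 92], [0, 0, 0]],
    [0, [34, 4, 96], [0, 0, 0]],
    [0, [34, 4, 100], [0, 0, 0]],
    [0, [34, 4, 103], [0, 0, 0]],
    [0, [34, 4, 105], [0, 0, 0]],
    [0, [34, 4, 105], [0, 0, 0]]
  ]
}}

```text
clock: 3.2
position: [523.3, -26.3, 95.1]
orientation: [-0.0, 1.0, 0.02, 0.0]
ft_force: [0.1, 0.1, 0.7]
grip_width: 0.005
finger_force: 0.0
```

Call:
{"op": "send_rows", "data": {
  "series": [
    [0, [0, 0, 1], [0, 0, 0]],
    [0, [0, 0, 1.5], [0, 0, 0]],
    [0, [0, 0, 2], [0, 0, 0]],
    [0, [0, 0, 2.5], [0, 0, 0]],
    [0, [0, 0, 3], [0, 0, 0]],
    [0, [0, 0, 3], [0, 0, 0]],
    [0, [0, 0, 3], [0, 0, 0]],
    [0, [0, 0, 3], [0, 0, 0]]
  ]
}}

```text
clock: 4.2
position: [523.3, -26.3, 91.9]
orientation: [-0.0, 1.0, 0.02, 0.0]
ft_force: [-0.4, 0.5, -0.3]
grip_width: 0.006
finger_force: 0.0
```

```bash
python3 -c "
from h import *
im,d,m=cap('wrist','w2')
cv2.imwrite('pics/w2c.png',cv2.resize(im[60:340,190:400,::-1],None,fx=2,fy=2))
for p in((286,120),(286,150),(286,180),(286,200),(286,215)): print(p,dep(m,d,*p).round(1))"
```

```text
(286, 120) [601.2 -23.7  70.5]
(286, 150) [581.7 -24.5  74.5]
(286, 180) [563.6 -25.2  87.7]
(286, 200) [550.8 -25.8  89.8]
(286, 215) [541.2 -26.2  91.7]
```

View pics/w2c.png

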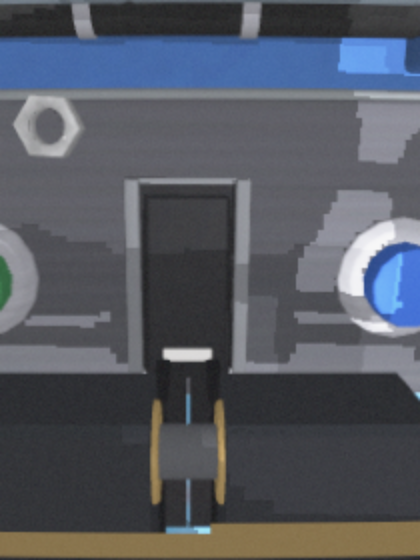

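The crop shows the rocker still off. Its bar at (283,238) is fully visible and unobscured, so the fingertips are not on it yet. I'll compare the projected tip with the depth reading.

```bash
python3 -c "
from h import *
d=np.load('pics/w2.npz')['d']; m=manip.camera_model('wrist');T=np.array(m['T']);s=manip.get_state();print(s['position'],T[:3,3],manip.tip_reach)
K=np.array([[m['fx'],0,m['cx']],[0,m['fy'],m['cy']],[0,0,1]])
for z in(84,94,110,130,150):
  c=T[:3,:3].T@(np.array([523.3,-26.3,z])-T[:3,3]); print(z,cv2.projectPoints(c[None],np.zeros(3),np.zeros(3),K,np.array(m['dist_coeffs']))[0].ravel().round(), c[2].round())
for v in range(225,330,8): print(v,[dep(m,d,u,v).round(0).tolist() for u in(276,284,292)])
"
```

```text
[523.25238631 -26.33176568  91.87084891] [596.76427079 -22.51612349 279.1003658 ] 8.0
84 [285. 237.] 208.0
94 [285. 242.] 198.0
110 [285. 252.] 183.0
130 [285. 266.] 163.0
150 [286. 285.] 144.0
225 [[534.0, -20.0, 93.0], [535.0, -25.0, 93.0], [535.0, -30.0, 93.0]]
233 [[529.0, -20.0, 94.0], [529.0, -25.0, 93.0], [530.0, -31.0, 94.0]]
241 [[524.0, -20.0, 96.0], [524.0, -26.0, 95.0], [533.0, -30.0, 117.0]]
249 [[533.0, -21.0, 129.0], [533.0, -25.0, 128.0], [533.0, -30.0, 129.0]]
257 [[532.0, -21.0, 138.0], [533.0, -25.0, 138.0], [533.0, -29.0, 138.0]]
265 [[533.0, -21.0, 148.0], [530.0, -25.0, 142.0], [533.0, -29.0, 147.0]]
273 [[556.0, -22.0, 200.0], [556.0, -24.0, 200.0], [556.0, -27.0, 201.0]]
281 [[555.0, -22.0, 203.0], [555.0, -24.0, 203.0], [555.0, -27.0, 203.0]]
289 [[553.0, -22.0, 204.0], [553.0, -24.0, 204.0], [553.0, -27.0, 204.0]]
297 [[550.0, -22.0, 204.0], [550.0, -24.0, 204.0], [550.0, -27.0, 204.0]]
305 [[522.0, -22.0, 166.0], [522.0, -26.0, 165.0], [523.0, -29.0, 166.0]]
313 [[519.0, -22.0, 166.0], [518.0, -26.0, 166.0], [519.0, -29.0, 166.0]]
321 [[514.0, -22.0, 166.0], [514.0, -26.0, 166.0], [515.0, -29.0, 166.0]]
329 [[547.0, -23.0, 214.0], [547.0, -25.0, 214.0], [547.0, -27.0, 214.0]]
```

Below about z=117 the wrist depth shows no finger, although the reported tip is at z=84. I'll check this with the side camera.

```bash
python3 -c "
from h import *
im,d,m=cap('side','s2')
T=np.array(m['T']);K=np.array([[m['fx'],0,m['cx']],[0,m['fy'],m['cy']],[0,0,1]])
for p in((523.3,-26.3,84),(523.3,-26.3,117),(523.3,-26.3,166)):
  c=T[:3,:3].T@(np.array(p)-T[:3,3]); uv=cv2.projectPoints(c[None],np.zeros(3),np.zeros(3),K,np.array(m['dist_coeffs']))[0].ravel(); print(p,uv.round(1),((uv-[230,130])*5).round())
cv2.imwrite('pics/s2c.png',cv2.resize(im[130:250,230:380,::-1],None,fx=5,fy=5,interpolation=cv2.INTER_CUBIC))"
```

```text
(523.3, -26.3, 84) [295.4 212.7] [327. 413.]
(523.3, -26.3, 117) [295.4 202.2] [327. 361.]
(523.3, -26.3, 166) [295.4 186.1] [327. 280.]
```

View pics/s2c.png

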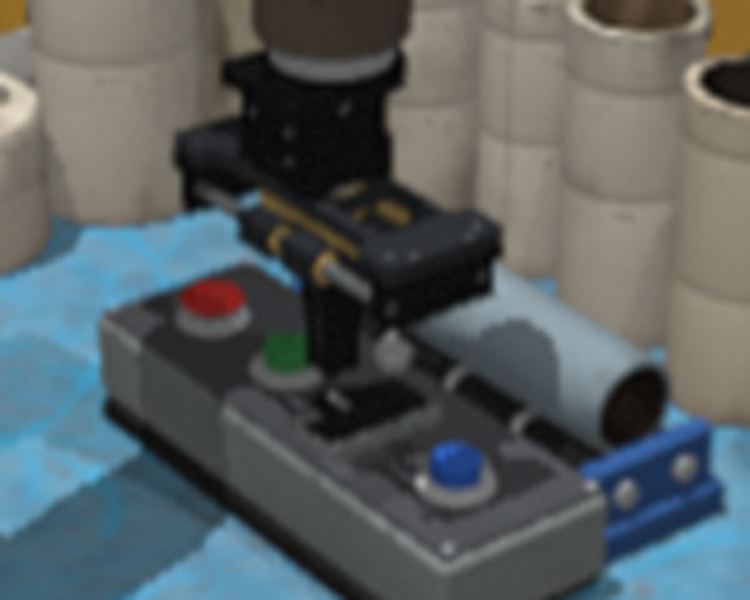

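The side crop shows the fingertips ending at row ~367, which is z≈115, above the bar at (335,400). The real tips are therefore about 23 mm behind the TCP rather than 8 mm ahead. I'll descend further, watching the force.

Call:
{"op": "send_rows", "data": {
  "series": [
    [0, [0, 0, 8], [0, 0, 0]],
    [0, [0, 0, 15], [0, 0, 0]],
    [0, [0, 0, 17], [0, 0, 0]],
    [0, [0, 0, 19], [0, 0, 0]],
    [0, [0, 0, 21], [0, 0, 0]],
    [0, [0, 0, 22], [0, 0, 0]],
    [0, [0, 0, 23], [0, 0, 0]],
    [0, [0, 0, 24], [0, 0, 0]]
  ]
}}

```text
clock: 5.3
position: [522.8, -26.4, 67.9]
orientation: [0.0, 1.0, 0.02, -0.0]
ft_force: [-2.2, -0.5, 2.3]
grip_width: 0.004
finger_force: 1.2
```

Contact: 2.3 N upward. I'll keep pressing to the stop.

Call:
{"op": "send_rows", "data": {
  "series": [
    [0, [0, 0, 1], [0, 0, 0]],
    [0, [0, 0, 2], [0, 0, 0]],
    [0, [0, 0, 3], [0, 0, 0]],
    [0, [0, 0, 4], [0, 0, 0]],
    [0, [0, 0, 5], [0, 0, 0]],
    [0, [0, 0, 5.5], [0, 0, 0]],
    [0, [0, 0, 6], [0, 0, 0]],
    [0, [0, 0, 6], [0, 0, 0]]
  ]
}}

```text
clock: 6.3
position: [522.5, -26.5, 62.2]
orientation: [0.0, 1.0, 0.02, -0.001]
ft_force: [-6.3, 0.0, 7.7]
grip_width: 0.007
finger_force: 4.5
```

Call:
{"op": "send_rows", "data": {
  "series": [
    [0, [0, 0, 0.5], [0, 0, 0]],
    [0, [0, 0, 1], [0, 0, 0]],
    [0, [0, 0, 1.5], [0, 0, 0]],
    [0, [0, 0, 2], [0, 0, 0]],
    [0, [0, 0, 2.5], [0, 0, 0]],
    [0, [0, 0, 3], [0, 0, 0]],
    [0, [0, 0, 3], [0, 0, 0]],
    [0, [0, 0, 3], [0, 0, 0]]
  ]
}}

```text
clock: 7.3
position: [522.6, -26.5, 61.7]
orientation: [0.0, 1.0, 0.02, -0.0]
ft_force: [-11.3, 2.5, 22.5]
grip_width: 0.002
finger_force: 12.2
```

```bash
python3 -c "
from h import *
im,d,m=cap('wrist','w3')
cv2.imwrite('pics/w3c.png',cv2.resize(im[140:340,190:400,::-1],None,fx=2.5,fy=2.5))
for v in range(150,250,8): print(v,dep(m,d,286,v).round(1))"
```

```text
150 [582.9 -24.4  70.8]
158 [578.8 -24.6  75.4]
166 [576.4 -24.5  92.8]
174 [572.7 -24.7  95.8]
182 [568.3 -24.9  94.7]
190 [563.9 -25.1  93.9]
198 [559.4 -25.3  93. ]
206 [554.7 -25.5  92. ]
214 [550.  -25.7  91.3]
222 [545.  -25.9  90. ]
230 [539.9 -26.2  88.9]
238 [534.7 -26.4  87.8]
246 [532.  -26.5  93.2]
```

The rocker's face now slopes +0.206 rad the other way and it stalls at 22 N, so it is fully on. The tip lies about 25.5 mm above the TCP. Next is blue.

Call:
{"op": "send_rows", "data": {
  "series": [
    [0, [0, 0, -20], [0, 0, 0]],
    [0, [0, 0, -40], [0, 0, 0]],
    [0, [12, 37, -40], [0, 0, 0]],
    [0, [24.6, 74, -40], [0, 0, 0]],
    [0, [24.6, 74, -25], [0, 0, 0]],
    [0, [24.6, 74, -12], [0, 0, 0]],
    [0, [24.6, 74, -8], [0, 0, 0]],
    [0, [24.6, 74, -6], [0, 0, 0]]
  ]
}}

```text
clock: 8.35
position: [550.7, -98.7, 64.5]
orientation: [0.0, 1.0, 0.02, -0.0]
ft_force: [0.6, -1.0, 0.4]
grip_width: 0.005
finger_force: 0.0
```

Call:
{"op": "send_rows", "data": {
  "series": [
    [0, [0, 0, 1], [0, 0, 0]],
    [0, [0, 0, 2.5], [0, 0, 0]],
    [0, [0, 0, 4], [0, 0, 0]],
    [0, [0, 0, 5.5], [0, 0, 0]],
    [0, [0, 0, 7], [0, 0, 0]],
    [0, [0, 0, 8], [0, 0, 0]],
    [0, [0, 0, 9], [0, 0, 0]],
    [0, [0, 0, 9], [0, 0, 0]]
  ]
}}

```text
clock: 9.35
position: [551.0, -99.4, 55.8]
orientation: [0.0, 1.0, 0.02, 0.0]
ft_force: [-0.1, 1.6, 2.3]
grip_width: 0.007
finger_force: 0.9
```

Call:
{"op": "send_rows", "data": {
  "series": [
    [0, [0, 0, 0.5], [0, 0, 0]],
    [0, [0, 0, 1], [0, 0, 0]],
    [0, [0, 0, 1.5], [0, 0, 0]],
    [0, [0, 0, 2], [0, 0, 0]],
    [0, [0, 0, 2.5], [0, 0, 0]],
    [0, [0, 0, 3], [0, 0, 0]],
    [0, [0, 0, 3], [0, 0, 0]],
    [0, [0, 0, 3], [0, 0, 0]]
  ]
}}

```text
clock: 10.35
position: [551.2, -99.5, 55.6]
orientation: [0.0, 1.0, 0.02, 0.001]
ft_force: [-4.2, 2.4, 15.9]
grip_width: 0.009
finger_force: 8.2
```

Blue has stopped after 8 mm, at 16 N. I'll lift, go over green and check blue on the way.

Call:
{"op": "send_rows", "data": {
  "series": [
    [0, [0, 0, -20], [0, 0, 0]],
    [0, [0, 0, -42], [0, 0, 0]],
    [0, [0, -40, -42], [0, 0, 0]],
    [0, [0, -80, -42], [0, 0, 0]],
    [0, [0, -120, -42], [0, 0, 0]],
    [0, [0, -149.4, -42], [0, 0, 0]],
    [0, [0, -149.4, -42], [0, 0, 0]],
    [0, [0, -149.4, -42], [0, 0, 0]]
  ]
}}

```text
clock: 11.35
position: [544.1, 49.3, 94.3]
orientation: [0.0, 1.0, 0.02, -0.001]
ft_force: [-0.9, -0.2, -0.6]
grip_width: 0.006
finger_force: 0.0
```

```bash
python3 -c "
from go import *
to((544.9,49.9,64))
from meas import *
m,d=run('wrist','w4',(150,560,120,330))"
```

```text
11.35 pos [544.1  49.3  94.3] F [-0.9 -0.2 -0.6] jaw 0.0056305108572091925
shift [ 0.9 -0.6 30.3] turn [0.04 0.1  0.  ]
green [282.8 229.4] [264, 213, 39, 41, 939] [550.   51.1  88. ] [550.2  51.1  88.6]
blue [328.3 128.2] [150, 120, 369, 19, 5822] [617.9  25.3  88. ] [617.9  15.8  22.3]
blue [475.9 224.5] [467, 214, 30, 32, 127] [558.7 -83.5  88. ] [556.2 -89.2  79.9]
red [175.4 231.4] [151, 209, 52, 48, 1761] [545.4 124.9  88. ] [545.6 124.8  88.4]
bar [477.7 226.8] [454, 202, 55, 55, 1286] [559.  -80.9  94. ] [554.6 -90.8  80.2]
bar [485.8 144.5] [426, 142, 123, 6, 374] [613.5 -74.6  94. ] [612.8 -94.6  64.6]
```

View pics/w4.png

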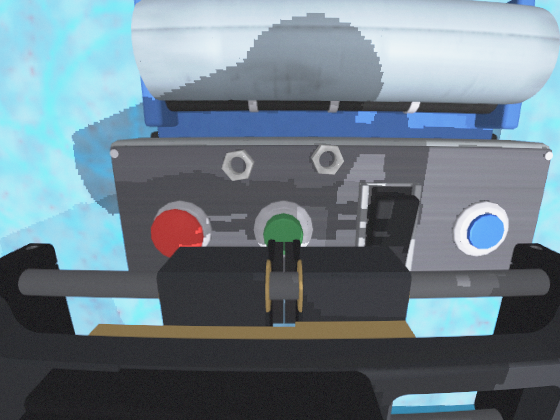

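The wrist view shows blue at (486,232) sunk to z≈80, the rocker's far edge raised (on), and the fingers lined up with green at (283,230). Now I'll press green.

Call:
{"op": "send_rows", "data": {
  "series": [
    [0, [1, -0.5, 15], [0, 0, 0]],
    [0, [1, -0.5, 28], [0, 0, 0]],
    [0, [1, -0.5, 31], [0, 0, 0]],
    [0, [1, -0.5, 33], [0, 0, 0]],
    [0, [1, -0.5, 35], [0, 0, 0]],
    [0, [1, -0.5, 37], [0, 0, 0]],
    [0, [1, -0.5, 39], [0, 0, 0]],
    [0, [1, -0.5, 40], [0, 0, 0]]
  ]
}}

```text
clock: 12.4
position: [545.6, 50.2, 55.6]
orientation: [0.0, 1.0, 0.02, -0.0]
ft_force: [-5.0, -2.3, 11.9]
grip_width: 0.001
finger_force: 6.2
```

Call:
{"op": "send_rows", "data": {
  "series": [
    [0, [0, 0, 0.5], [0, 0, 0]],
    [0, [0, 0, 1], [0, 0, 0]],
    [0, [0, 0, 1.5], [0, 0, 0]],
    [0, [0, 0, 2], [0, 0, 0]],
    [0, [0, 0, 2], [0, 0, 0]],
    [0, [0, 0, 2], [0, 0, 0]],
    [0, [0, 0, 2], [0, 0, 0]],
    [0, [0, 0, 2], [0, 0, 0]]
  ]
}}

```text
clock: 13.4
position: [545.7, 50.2, 55.5]
orientation: [0.0, 1.0, 0.02, 0.0]
ft_force: [-8.1, -1.1, 19.6]
grip_width: 0.009
finger_force: 9.3
```

Green is hard on its stop: 8 mm of travel, the same stop height as blue, and 20 N of force. Handing in.

```bash
python3 -c "
from plant import manip
s=manip.get_state();print(s['position'],s['ft_force']);print(manip.finish_job())"
```

```text
[545.70814843  50.18743817  55.54353094] [-8.05650791 -1.09560808 19.5559956 ]
the job is handed in; nothing more can be done
None
```

I pressed the rocker on, then pushed blue fully in, and handed the job in at about 13.4 s with green held fully in at about 20 N; the arm never went to the red stop or any loose item.

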